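# Couple the socket head to the bench ball and lock its lever

### The arm

A 6-joint arm with a two-finger parallel gripper is mounted at the origin on a cart in front of the work surface, level with it; the furniture and walls round the work are solid. World frame = base frame: x ahead of the robot, y to its left, z up, the work surface at z = 0. Lengths are in m, angles in rad, forces in N, time in s.
With the tool pointing down it reaches from about 0.275 to 0.825 m from the base axis. Payload 5.2 kg.
Tool frame: the origin (TCP) lies at the very end of the fingers, on their centre line; the grasp point (between the pads) lies 19 mm behind it (robot.tcp_to_grasp is the distance from the TCP to the grasp point, in m); z points along the fingers, y is the line along which they close (so a half turn about z gives the same grasp; the last joint's range is limited). The gripper opens to 93 mm and grips with 3 to 60 N. Pads are 15 mm wide; open, the fingers measure 128 mm over their backs; the gripper's body (75 mm by 188 mm) begins 65 mm behind the grasp point.
Start: joints at [-1.519, 0.259, 1.535, -0, 1.348, -0.203], TCP at [0.139, -0.532, 0.219] pointing down, gripper open.
Joint ranges: [-3.14, 3.14], [-0.91, 2.08], [0.19, 2.58], [-1.22, 4.36], [0.22, 2.71], [-3.12, 3.12]. Speed limits (rad/s): [2.57, 2.57, 3.14, 3.14, 3.14, 3.14].

### API

Orientations are given as [roll, pitch, yaw] about the fixed x, y, z axes, in that order (R = Rz(yaw) Ry(pitch) Rx(roll)).
In Python, from cell import readout, get_image, camera_info, workorder, find_in, cut_out, landmark_of, robot gives the robot as it stands.
- The arm moves only by the tool play_rows, never from a script. Its argument "series" is a list of rows, each a list of 7 numbers: the shift along the world's x, y, z in cm, then the turn, a rotation vector about the world's x, y, z in degrees, then the finger opening in cm, from 0 to 9.3. In form: [[dx, dy, dz, ax, ay, az, grip], ...]. A call has exactly 8 rows; each row is the pose to reach, as a shift and turn from the pose commanded when the call began; what a row does not reach only later rows make up. A row lasts 1/8 s, in which the tool goes at most 62.5 mm and 10.7 degrees, less where a joint would pass 70% of its speed; a pose out of reach is approached as far as the arm can. A call with a gripper value outside its range is refused whole. The fingers move at their own pace and stop on an object; "force" is the grip in N (left out, the last holds). Time passes only in rows, so rows that repeat a pose let the fingers close, or fill a call up. It gives the time, the measured TCP pose, the force, the opening and the grip force at its end, in the units of the state.
- readout.get_state(): the state, without advancing time (a new reading comes with each control period).
- get_image(name): name is "scene" or "top" or "wrist"; returns the picture (400x640x3 uint8, red, green, blue); there is no depth.
- camera_info(name): a dict with "fx", "fy", "cx", "cy" (pixels), "k1" (the pictures are not rectified: a ray, as slopes to the right and down, at radius r is drawn at 1 + k1 r^2 times it, then the intrinsics apply), "R" (3x3) and "t" (3): a world point X has camera coordinates R X + t. Camera axes: x right, y down, z forward; pixel columns grow to the right and rows downward; lengths in m; the calibration is good to about 2 mm. A picture is of the moment at which its call begins: read the wrist's pose just before it. camera_info takes no time and is no camera call; for the wrist camera it gives the pose at the moment of the call.
- workorder.job_done(): hands the job in; it is judged then, once.
Trained networks look in the newest picture that a camera, given by its name, has taken for a name from the list of things; names that differ only in an ending like _2 or _b are one class to them, and where a whole thing is asked for, a point or a joint stands for the part that bears it (a point fixed in the world has none). Each returns a list of dicts, best first, with "confidence" (0 to 1); they miss things now and then, are a little off and sometimes report something else, mostly with a low value. They report only what shows in the picture. A call takes as long as a camera call.
- find_in(camera, name): "location" ([column, row] as shares, 0 to 1, of the picture: columns of its width, rows of its height, amid what is visible of it).
- cut_out(camera, name): "pixels" (400x640 bool, what is visible of it) and "location" ([column, row] as shares, 0 to 1, of the picture: columns of its width, rows of its height, amid what is visible of it).
- landmark_of(camera, name): "location" ([column, row] as shares, 0 to 1, of the picture: columns of its width, rows of its height: a listed point, or the origin of a listed thing).
The state is a dict: "time": time; "qpos": joint angles; "dq": joint speeds; "tau": joint torques, N m; "ee_pos": TCP position; "ee_rot": TCP orientation; "wrist_force": force on the tool from outside, world axes, zero at the start; "ft_torque": the same for the moment, N m; "grip_width": opening from 0.0 (shut) to 1.0 (fully open); "grasp_force": force on a finger pad.
Only numpy, scipy, OpenCV 4.12 (cv2) and the standard library are available. Lean on these libraries where they do the work, as an engineer would, in place of code of your own. Each camera call takes 0.05 s, during which the arm holds its last target. There are 200 camera calls.

### The job

Pick up the loose coupler block and lower its socket onto the ball of the bench mount; feel for the ball, as its height setting is not known, and press the coupler gently straight down, lever still up, until the ball is fully home and the tell-tale pin has risen fully. Then let go of the block, press its lever fully down so that it stays down, and leave the coupler locked level on the ball. Be gentle throughout, never bearing hard on the ball, and leave the other things on the bench where they are.

Things in the scene. Friction and masses are not known exactly. Their poses are not given: they have to be found in the camera images.
- coupler: Loose bare-aluminium block, 56 (x) x 48 (y) x 41 mm tall, 0.3 to 0.5 kg, standing with its socket down. Origin: centre of the underside, on the socket axis; z up. A 16 mm dia. steel spigot sticks out of the -x face to x=-63 mm. On top a steel lever, hinged at x=-28, z=46 mm, points to +x. On the ball its turn about the vertical is free.
- coupler_grip (a point): Point on the block's axis 25 mm above its underside: grip here across the two plain 48 mm faces, closing along the coupler's y. The open lever above it reaches up to 53 mm above this point, around 26 mm to +x, so hold the palm higher than that.
- coupler_seat (a point): Where the ball's centre lies when fully home: on the axis, 14 mm above the underside. The bore is 31.6 mm dia., 29 mm deep, mouth bevelled 4 mm. In the bore's end a stiff friction plunger (the foot of the tell-tale pin) meets the ball 6 mm before home; pushing it in takes about 14 N in all, more than the coupler's weight, and it stays where pushed. Keep the push under 30 N. Home, the underside is 1 mm above the flange.
- mount: Bench mount fixed to the bench: grey foot plate 80x66x10 mm with a conical collar (30 mm tall) and a black thumb screw on its -y side. The collar carries a steel stud with a plain 30 mm dia. ball. Origin: centre of the plate's underside, on the ball's axis; z up.
- mount_collar (a point): Centre of the collar's top, 30 mm above the bench. The stud is clamped here at a height that is not measured: the ball's centre lies anywhere from 21 to 43 mm above this point (51 to 73 mm above the bench). Under the ball is a round flange, 52 mm dia., 5 mm thick, its top 15 mm below the ball's centre. The stud does not yield when pressed.
- lever (a joint): Coupler lever, rad: 0 = open (slanting up), 0.45 = fully down and level, at its stop. A stiff friction hinge: it moves at about 5 to 11 N on the pad and stays where it is left. Its claw goes under the ball as it closes; it is blocked if the ball is not home. Do not force it against its stop: more than 40 N of contact on the ball damages it.
- lever_pad (a point): Centre of the top of the ribbed 26x26 mm pad near the lever's free end, where to press. With the lever down it lies 20 mm to +x of the coupler's axis and 50 mm above its underside; with the lever up 13 mm to +x and 71 mm above it.
- pin (a joint): Tell-tale pin (5.6 mm dia.) on the coupler's top near its +y edge, m: 0 = down (socket empty, pin 2 mm proud), 0.006 = ball fully home (pin 8 mm proud). The ball pushes it up, against stiff friction, over the last 6 mm of travel; it does not fall back by itself.
- heel_0: stacked leather heel block, 62x66x24 mm, black top; origin under its centre; leave alone
- thread_spool_1: upright spool of pale thread with grey ends, 44 mm across, 60 mm tall; origin under its centre; leave alone
- wax_tin: round white screw tin, 76 mm across, 52 mm tall; origin under its centre; leave alone
- cement_jar: amber jar with grey lid, 64 mm across, 99 mm tall; origin under its centre; leave alone
- nail_tin: flat tin with a red lid, 80x112x29 mm; origin under its centre; leave alone
- tape_roll: flat roll of pale tape, 104 mm across, 25 mm tall; origin under its centre; leave alone
- pincers: steel pincers lying flat, 55x202x16 mm; origin under its middle; leave alone

How it is judged:
By the outcome, as a careful person would: the job done as asked, in the order asked, and still so for the second after the job is handed in, with the robot touching nothing.
It also fails if it takes over 67 s, if anything falls off the work surface, if the arm or the gripper's body presses on something with over 40 N, if the wrist force passes 120 N, or if a joint passes its speed limit or range.

## Working session

There is one attempt and no reset: what is moved stays moved. The work goes in short steps, Python scripts to look and compute and a tool call to move; the robot and the scene stay as the last step left them, time stands still between calls to the robot, and variables do not carry over. Pictures are saved under pics/ and viewed, at most 10 in all, crops included, and the job is handed in when it is done.

Besides the shell and the picture viewer there is one more tool, called after "Request:" as name([rows], argument=value, ...), one row to a line, values as JSON. play_rows: Moves the arm, as the interface text tells. Its arguments: {"type":"object","properties":{"series":{"type":"array","items":{"type":"array","items":{"type":"number"}}},"force":{"type":"number"}},"required":["series"]}

```bash
ls; mkdir -p pics; cat > h.py <<'E'
import numpy as np, cv2
from cell import *
def px2ray(cam,loc):
    c=camera_info(cam); u=loc[0]*640; v=loc[1]*400
    d=np.array([(u-c['cx'])/c['fx'],(v-c['cy'])/c['fy']]); s=d.copy()
    for _ in range(30): s=d/(1+c['k1']*(s@s))
    R=np.array(c['R']);t=np.array(c['t'])
    return -R.T@t, R.T@np.array([s[0],s[1],1])
def onz(cam,loc,z):
    o,d=px2ray(cam,loc); return o+d*(z-o[2])/d[2]
def tri(l):
    A=np.zeros((3,3));b=np.zeros(3)
    for o,d in l:
        d=d/np.linalg.norm(d);P=np.eye(3)-np.outer(d,d);A+=P;b+=P@o
    x=np.linalg.solve(A,b); return x,[np.linalg.norm(np.cross(x-o,d/np.linalg.norm(d))) for o,d in l]
def proj(cam,X):
    c=camera_info(cam);p=np.array(c['R'])@X+np.array(c['t']);s=p[:2]/p[2];s=s*(1+c['k1']*(s@s))
    return np.array([s[0]*c['fx']+c['cx'],s[1]*c['fy']+c['cy']])
E
python3 - <<'E'
from h import *
print(readout.get_state())
for c in ("scene","top"):
    cv2.imwrite(f"pics/{c}0.png",get_image(c)[:,:,::-1])
    o,_=px2ray(c,[.5,.5]);print(c,o)
    for n in ("coupler","coupler_grip","coupler_seat","lever_pad","mount","mount_collar"):
        print(c,n,[(np.round(np.array(d["location"])*[640,400],1),round(d["confidence"],2)) for d in landmark_of(c,n)][:2])
E
```

```text
pics
{'time': 0.0, 'qpos': array([-1.51881604e+00,  2.59342895e-01,  1.53606795e+00,  3.03788709e-05,
        1.34795746e+00, -2.02819471e-01]), 'dq': array([-0.00199785, -0.00134652, -0.00165034, -0.00048865, -0.00206137,
       -0.00103925]), 'tau': array([ 1.73049379e-03, -4.37301135e+01, -2.84001410e+01,  7.21022417e-02,
        4.12707939e-02, -1.45207127e-04]), 'ee_pos': array([ 0.13862367, -0.53170178,  0.21782381]), 'ee_rot': array([-3.13985937e+00, -3.86680988e-04,  2.54792684e-01]), 'wrist_force': array([-1.03616122,  0.40735427,  0.8918145 ]), 'ft_torque': array([-0.03615902,  0.05255368, -0.0127862 ]), 'grasp_force': 0.0, 'grip_width': 0.9968774936306033}
scene [0.05561798 0.99568482 0.69757941]
scene coupler [(array([264.5, 274.8]), 0.71)]
scene coupler_grip [(array([265.5, 266.3]), 0.92)]
scene coupler_seat [(array([264.8, 268.3]), 0.76), (array([286.3, 207.6]), 0.55)]
scene lever_pad [(array([260.1, 243.1]), 0.59)]
scene mount [(array([309.9, 242.6]), 0.64)]
scene mount_collar [(array([311.4, 232.1]), 0.56)]
top [0.41921781 0.04803683 1.19815201]
top coupler [(array([238.5, 193.9]), 0.88)]
top coupler_grip [(array([234.1, 190.4]), 0.65)]
top coupler_seat [(array([236.8, 189.7]), 0.59)]
top lever_pad []
top mount [(array([297.4, 202. ]), 0.71)]
top mount_collar [(array([296. , 198.3]), 0.75), (array([232. , 184.2]), 0.58)]
```

View pics/top0.png

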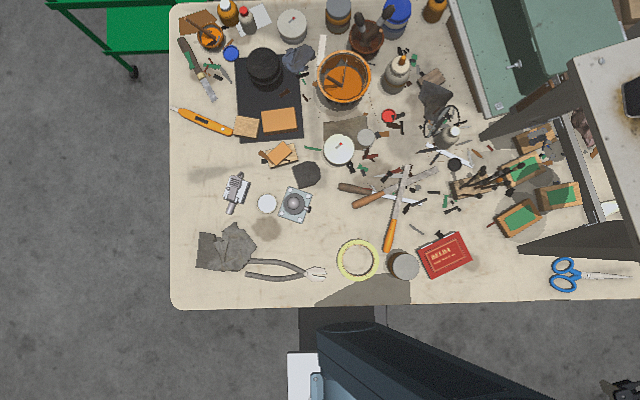

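View pics/scene0.png

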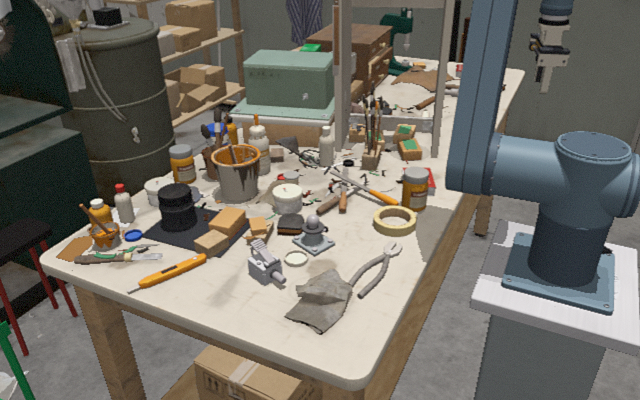

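```bash
python3 - <<'E'
from h import *
def f(cam,p): return px2ray(cam,[p[0]/640,p[1]/400])
for n,a,b,z in (("coupler",[264.5,274.8],[238.5,193.9],0),("grip",[265.5,266.3],[234.1,190.4],.025),("seat",[264.8,268.3],[236.8,189.7],.014),("mount",[309.9,242.6],[297.4,202],0),("collar",[311.4,232.1],[296,198.3],.03)):
    print(n,tri([f("scene",a),f("top",b)]),onz("scene",[a[0]/640,a[1]/400],z),onz("top",[b[0]/640,b[1]/400],z))
c=camera_info("wrist");print(c)
E
```

```text
coupler (array([ 0.55348011,  0.2740792 , -0.00236842]), [np.float64(0.004356367023552506), np.float64(0.004356367023552546)]) [0.55616938 0.27763984 0.        ] [0.54930578 0.27157307 0.        ]
grip (array([0.55420533, 0.27721115, 0.02334862]), [np.float64(0.0018854013849626875), np.float64(0.0018854013849627363)]) [0.55106646 0.27853187 0.025     ] [0.5557164  0.27777384 0.025     ]
seat (array([0.5580046 , 0.27286584, 0.01347359]), [np.float64(0.0006684906922915249), np.float64(0.000668490692291419)]) [0.5569383  0.27326299 0.014     ] [0.55854621 0.27308027 0.014     ]
mount (array([ 0.52601886,  0.12330985, -0.0073472 ]), [np.float64(0.0016702954810399555), np.float64(0.0016702954810398503)]) [0.5227316  0.13286135 0.        ] [0.52384625 0.1221649  0.        ]
collar (array([0.52778272, 0.12250167, 0.02186571]), [np.float64(0.003806714028892019), np.float64(0.0038067140288919558)]) [0.51838516 0.13205491 0.03      ] [0.53051051 0.12352765 0.03      ]
{'fx': 318.18398284191, 'fy': 318.18398284191, 'cx': 324.8525271404651, 'cy': 202.14088738319995, 'k1': -0.05091884749039719, 'R': array([[ 2.52879337e-01, -9.67497818e-01,  1.16538379e-04],
       [-9.38589930e-01, -2.45294322e-01,  2.42651269e-01],
       [-2.34735987e-01, -6.14708736e-02, -9.70113575e-01]]), 't': array([-0.54998856, -0.02865399,  0.38976915])}
```

The top view shows the coupler at about (237,190), with its spigot toward (231,212) and its lever end up at (240,177). The mount is at (296,203), and the spool at (267,203) stands between them. I estimate the coupler yaw at about -14°, and I'm moving over for a wrist look.

Request:
play_rows([
  [2.5, 5, 0.5, 0, 0, -2, 9.3],
  [5, 10, 1, 0, 0, -4, 9.3],
  [7.5, 15, 1, 0, 0, -7, 9.3],
  [10, 20, 1, 0, 0, -10, 9.3],
  [12.5, 25, 1, 0, 0, -13, 9.3],
  [15.5, 30, 1, 0, 0, -16, 9.3],
  [18.5, 35, 1, 0, 0, -18, 9.3],
  [21.5, 40, 1, 0, 0, -20, 9.3],
])

```text
time: 1.7
ee_pos: [0.3544, -0.1307, 0.2291]
ee_rot: [3.141, -0.001, -0.096]
wrist_force: [1.7, -1.3, -0.6]
grip_width: 1.001
grasp_force: 0.0
```

Request:
play_rows([
  [3, 5, 0, 0, 0, -1, 8],
  [6, 10, 0, 0, 0, -2, 8],
  [9, 15, 0, 0, 0, -3, 8],
  [12, 20, 0, 0, 0, -4, 8],
  [15, 25, 0, 0, 0, -6, 8],
  [17, 30, 0, 0, 0, -7, 8],
  [19, 35, 0, 0, 0, -8, 8],
  [19, 37, 0, 0, 0, -9, 8],
])

```text
time: 2.7
ee_pos: [0.5444, 0.2406, 0.228]
ee_rot: [-3.141, 0.0, -0.25]
wrist_force: [-0.5, 0.4, -0.2]
grip_width: 0.859
grasp_force: 0.0
```

```bash
cat > look.py <<'E'
from h import *
import sys
s=readout.get_state();print(s["time"],s["ee_pos"],s["ee_rot"],s["wrist_force"])
im=get_image("wrist");cv2.imwrite(f"pics/{sys.argv[1]}.png",im[:,:,::-1])
for n,z in (("coupler",0),("coupler_grip",.025),("coupler_seat",.014),("lever_pad",.071),("mount",0),("mount_collar",.03),("thread_spool_1",0)):
    for d in landmark_of("wrist",n)[:2]: print(n,np.round(np.array(d["location"])*[640,400],1),round(d["confidence"],2),np.round(onz("wrist",d["location"],z),4))
E
python3 look.py w1
```

```text
2.7 [0.54435514 0.24055671 0.22803614] [-3.14110294e+00  2.35078860e-04 -2.49613909e-01] [-0.47508314  0.40504568 -0.16124085]
coupler [298.3 178. ] 0.75 [0.5511 0.2726 0.    ]
coupler_grip [298.6 177.7] 0.81 [0.555  0.2674 0.025 ]
coupler_seat [292.1 174.8] 0.55 [0.5589 0.2745 0.014 ]
mount [418.4 176.2] 0.76 [0.5163 0.122  0.    ]
mount_collar [425.5 179.9] 0.87 [0.5169 0.1221 0.03  ]
thread_spool_1 [540.7  11.4] 0.61 [ 0.6716 -0.0548  0.    ]
```

View pics/w1.png

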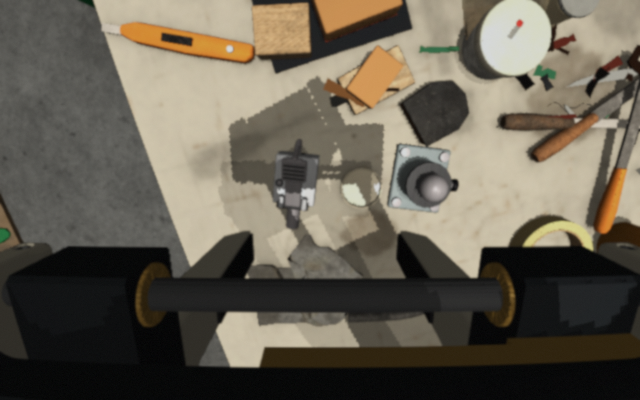

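```bash
python3 - <<'E'
import cv2
im=cv2.imread("pics/w1.png")
cv2.imwrite("pics/w1c.png",cv2.resize(im[125:245,255:475],None,fx=3.6,fy=3.6,interpolation=cv2.INTER_CUBIC)[:,:792])
E
```

```text
(no output)
```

View pics/w1c.png

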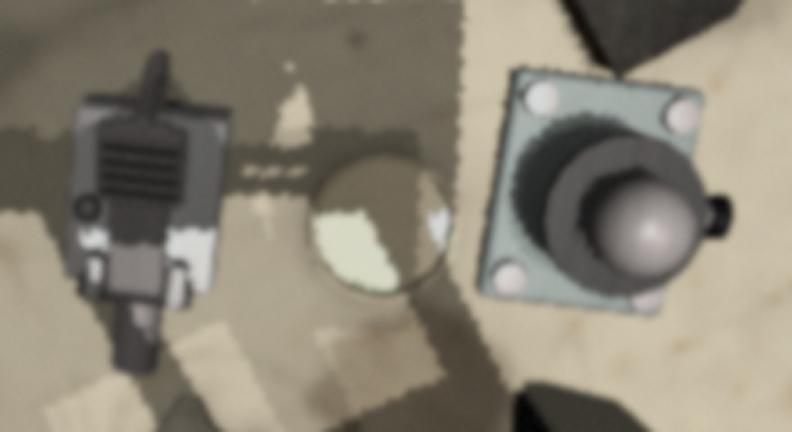

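Crop: the block is turned about 5–6° clockwise from the tool, which puts its yaw near -20°. The ball centre is at about (435,188) in the full image, and the white disc between them is flat. Next are two overhead close looks, mount first and then coupler.

Request:
play_rows([
  [-3, -3, -2, 0, 0, -1, 8],
  [-6, -6, -4, 0, 0, -2, 8],
  [-9, -9, -6, 0, 0, -3, 8],
  [-9, -10, -6, 0, 0, -5, 8],
  [-9, -10, -6, 0, 0, -6, 8],
  [-9, -10, -6, 0, 0, -6, 8],
  [-9, -10, -6, 0, 0, -6, 8],
  [-9, -10, -6, 0, 0, -6, 8],
])

```text
time: 4.1
ee_pos: [0.4541, 0.1382, 0.1688]
ee_rot: [-3.141, -0.0, -0.355]
wrist_force: [0.1, 0.4, 0.7]
grip_width: 0.861
grasp_force: 0.0
```

```bash
python3 look.py w2; python3 -c "
from h import *
import json
json.dump({k:(v.tolist() if hasattr(v,'tolist') else v) for k,v in camera_info('wrist').items()},open('w2.json','w'))"
```

```text
4.1 [0.4540669  0.13824977 0.16875061] [-3.14135585e+00 -2.87788152e-04 -3.55137374e-01] [0.1333856  0.35391102 0.71135759]
coupler [170.7 143.6] 0.61 [0.554  0.2742 0.    ]
coupler_grip [159.3 142.7] 0.93 [0.556  0.2724 0.025 ]
coupler_seat [161.1 142.6] 0.78 [0.5568 0.2762 0.014 ]
lever_pad [129.4 131.1] 0.67 [0.5678 0.2684 0.071 ]
mount [311.4 125.9] 0.97 [0.5185 0.1288 0.    ]
mount_collar [313.7 129.7] 0.65 [0.5144 0.1267 0.03  ]
mount_collar [342.6 274.6] 0.6 [0.365  0.1511 0.03  ]
```

Request:
play_rows([
  [2, 5, -1, 0, 0, 0, 8],
  [4, 10, -2, 0, 0, 0, 8],
  [4, 13, -2, 0, 0, 0, 8],
  [4, 13, -2, 0, 0, 0, 8],
  [4, 13, -2, 0, 0, 0, 8],
  [4, 13, -2, 0, 0, 0, 8],
  [4, 13, -2, 0, 0, 0, 8],
  [4, 13, -2, 0, 0, 0, 8],
])

```text
time: 5.5
ee_pos: [0.4938, 0.2672, 0.1489]
ee_rot: [-3.141, -0.0, -0.357]
wrist_force: [-0.3, -0.1, -0.3]
grip_width: 0.859
grasp_force: 0.0
```

```bash
python3 look.py w3; python3 -c "
from h import *
import json
json.dump({k:(v.tolist() if hasattr(v,'tolist') else v) for k,v in camera_info('wrist').items()},open('w3.json','w'))
a=cv2.imread('pics/w2.png');b=cv2.imread('pics/w3.png')
cv2.imwrite('pics/w23.png',np.vstack([a[60:360,120:520],b[60:360,120:520]]))"
```

```text
5.5 [0.49380632 0.26719033 0.14887523] [-3.14145036e+00 -2.92047223e-04 -3.56961381e-01] [-0.31349972 -0.09258402 -0.28907233]
coupler [297.6 133.4] 0.98 [0.5566 0.2726 0.    ]
coupler_grip [297.7 136.9] 0.85 [0.5537 0.2715 0.025 ]
coupler_seat [291.5 134. ] 0.69 [0.558 0.277 0.014]
lever_pad [289.2 118.4] 0.72 [0.569  0.2683 0.071 ]
mount [449.  120.8] 0.84 [0.5171 0.1308 0.    ]
mount_collar [467.8 122.2] 0.62 [0.514  0.1262 0.03  ]
mount_collar [290.7 119.9] 0.29 [0.5693 0.2717 0.03  ]
thread_spool_1 [297.4 135.1] 0.23 [0.555  0.2737 0.    ]
```

View pics/w23.png

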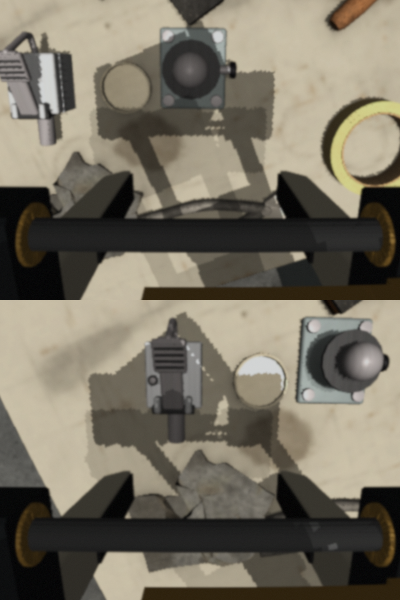

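Top half: the ball is over the mount at about (310,132) in full-image pixels. Bottom half: the coupler is upright in the image, so its yaw matches the tool's -20.4°, with its block spanning columns 266–322. I'll refine with circle fits and a wireframe overlay.

```bash
cat > ov.py <<'E'
from h import *
import json
CI={k:json.load(open(k+'.json')) for k in('w2','w3')}
_o=camera_info
import h
h.camera_info=lambda n: CI[n] if n in CI else _o(n)
rays=[]
for k,(u,v) in(('w2',(310,131)),('w3',(481,121))):
    g=cv2.cvtColor(cv2.imread(f'pics/{k}.png'),cv2.COLOR_BGR2GRAY)
    x0,y0=u-35,v-35
    z=cv2.resize(g[y0:y0+70,x0:x0+70],None,fx=6,fy=6,interpolation=cv2.INTER_CUBIC)
    c=cv2.HoughCircles(z,cv2.HOUGH_GRADIENT,1,10,param1=60,param2=15,minRadius=80,maxRadius=150)
    if c is not None:
        for q in c[0][:4]: print(k,(q[0]+.5)/6+x0-.5,(q[1]+.5)/6+y0-.5,q[2]/6)
        q=c[0][0]; rays.append(px2ray(k,[((q[0]+.5)/6+x0)/640,((q[1]+.5)/6+y0)/400]))
print(tri(rays))
P=np.array([.5553,.2727,0]);yaw=-.357
c,s=np.cos(yaw),np.sin(yaw);R=np.array([[c,-s,0],[s,c,0],[0,0,1]])
S=5;outs=[]
for k,(x0,y0,x1,y1) in(('w3',(250,65,340,150)),('w2',(95,85,205,215))):
    I=cv2.resize(cv2.imread(f'pics/{k}.png')[y0:y1,x0:x1],None,fx=S if k=='w3' else 3.5,fy=S if k=='w3' else 3.5,interpolation=cv2.INTER_CUBIC);f=S if k=='w3' else 3.5
    def L(a,b,col):
        pa,pb=[tuple(np.int32((proj(k,P+R@np.array(q))-[x0,y0])*f)) for q in(a,b)]
        cv2.line(I,tuple(map(int,pa)),tuple(map(int,pb)),col,1)
    for zz,col in((0,(0,0,255)),(.041,(0,255,0))):
        cs=[(-.028,-.024,zz),(.028,-.024,zz),(.028,.024,zz),(-.028,.024,zz)]
        for i in range(4):L(cs[i],cs[(i+1)%4],col)
    L((-.063,-.008,.02),(-.063,.008,.02),(255,0,0))
    outs.append(I[:455,:400])
m=max(o.shape[0] for o in outs)
cv2.imwrite('pics/ov.png',np.hstack([cv2.copyMakeBorder(o,0,m-o.shape[0],0,0,0) for o in outs]))
E
python3 ov.py
```

```text
w3 484.0 120.16667 24.15
w3 486.66666 120.0 21.483332
w3 488.66666 120.0 19.466667
w3 491.0 120.66667 17.15
(array([0.57152095, 0.28739806, 0.40660768]), [np.float64(3.7124703587397374e-17)])
```

View pics/ov.png

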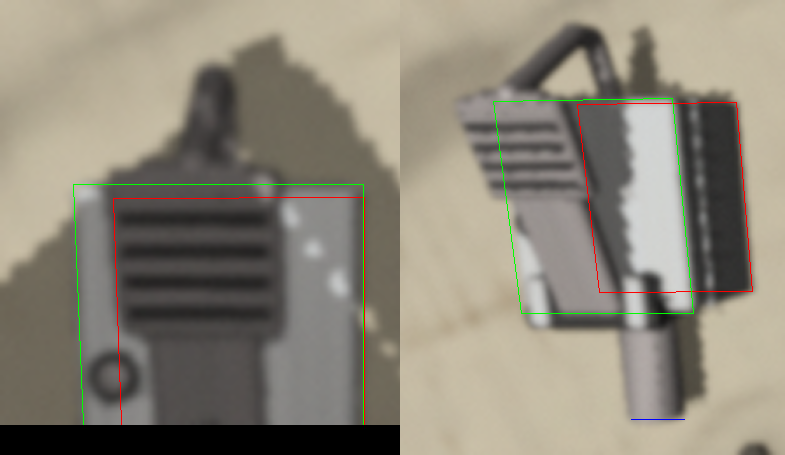

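The overlay matches well: coupler at (0.5553, 0.2727), yaw -20.4°, within about 1 mm. Now I'll fit the ball's position by image gradients along its projected outline in both views.

```bash
sed -i '/^P=np/,$d;/^rays=/,/^print(tri/d' ov.py; cp ov.py cams.py; cat > ball.py <<'E'
from cams import *
from scipy.optimize import minimize
G={}
for k in CI:
    g=cv2.GaussianBlur(cv2.cvtColor(cv2.imread(f'pics/{k}.png'),cv2.COLOR_BGR2GRAY).astype(np.float32),(0,0),1.2)
    G[k]=(cv2.Sobel(g,cv2.CV_32F,1,0),cv2.Sobel(g,cv2.CV_32F,0,1))
th=np.linspace(0,2*np.pi,90,endpoint=False)
def outline(k,C,r):
    c=CI[k];o=-np.array(c['R']).T@np.array(c['t']);d=C-o;D=np.linalg.norm(d);d/=D
    a=np.cross(d,[1,0,0]);a/=np.linalg.norm(a);b=np.cross(d,a)
    ctr=C-d*r*r/D;rr=r*np.sqrt(1-(r/D)**2)
    return [proj(k,ctr+rr*(np.cos(t)*a+np.sin(t)*b)) for t in th]
def sc(p,r=.015,part=False):
    tot=[]
    for k in CI:
        for pts in [outline(k,p,r),[proj(k,p+np.array([.026*np.cos(t),.026*np.sin(t),-.0175])) for t in th]]:
            pts=np.array(pts,np.float32);n=pts-pts.mean(0);n/=np.linalg.norm(n,axis=1)[:,None]
            gx,gy=[cv2.remap(q,pts[:,:1].copy(),pts[:,1:].copy(),cv2.INTER_LINEAR)[:,0] for q in G[k]]
            tot.append(np.minimum(np.abs(gx*n[:,0]+gy*n[:,1]),60).mean())
    return tot if part else -sum(tot)
res=[]
for z in np.arange(.048,.078,.002):
    q=[minimize(lambda v:sc(np.array([v[0],v[1],z])),[x,y],method='Nelder-Mead',options=dict(initial_simplex=[[x,y],[x+.003,y],[x,y+.003]])) for x in(.514,.518,.522)for y in(.122,.127,.131)]
    b=min(q,key=lambda r:r.fun);print(round(z,3),b.x.round(4),round(b.fun,2),np.round(sc(np.array([*b.x,z]),part=True),1))
    res.append((b.fun,*b.x,z))
f,x,y,z=min(res);p=np.array([x,y,z]);outs=[]
for k,(u,v) in(('w2',(310,131)),('w3',(481,121))):
    I=cv2.resize(cv2.imread(f'pics/{k}.png')[v-45:v+45,u-45:u+45],None,fx=4.2,fy=4.2,interpolation=cv2.INTER_CUBIC)
    for pts in(outline(k,p,.015),[proj(k,p+np.array([.026*np.cos(t),.026*np.sin(t),-.0175])) for t in th]):
        for q in pts: cv2.circle(I,tuple(int(e) for e in (q-[u-45,v-45]+.5)*4.2),1,(0,255,0),-1)
    outs.append(I)
cv2.imwrite('pics/ball.png',np.hstack(outs))
E
python3 ball.py
```

```text
0.048 [0.5155 0.1292] -167.21 [39.4 55.4 42.1 30.3]
0.05 [0.5156 0.1291] -170.9 [38.4 56.7 43.6 32.3]
0.052 [0.5159 0.1291] -173.17 [37.2 57.1 44.8 34.1]
0.054 [0.516  0.1292] -173.43 [35.6 57.8 43.2 36.8]
0.056 [0.516  0.1292] -172.73 [33.9 58.3 40.6 40. ]
0.058 [0.515  0.1277] -179.26 [30.  56.5 37.6 55.1]
0.06 [0.5148 0.1277] -184.03 [28.8 57.4 39.8 58. ]
0.062 [0.5155 0.1274] -187.56 [27.7 57.5 44.  58.4]
0.064 [0.5155 0.1275] -191.27 [26.6 58.3 48.7 57.7]
0.066 [0.5154 0.1279] -190.35 [25.3 59.1 49.6 56.3]
0.068 [0.5156 0.1287] -186.69 [23.4 58.4 48.7 56.2]
0.07 [0.516  0.1292] -174.86 [21.5 53.2 48.2 51.9]
0.072 [0.5155 0.1303] -163.2 [20.8 45.1 47.8 49.5]
0.074 [0.5161 0.1306] -151.84 [19.6 40.7 45.9 45.6]
0.076 [0.5196 0.1384] -142.49 [24.6 21.  51.5 45.3]
```

View pics/ball.png

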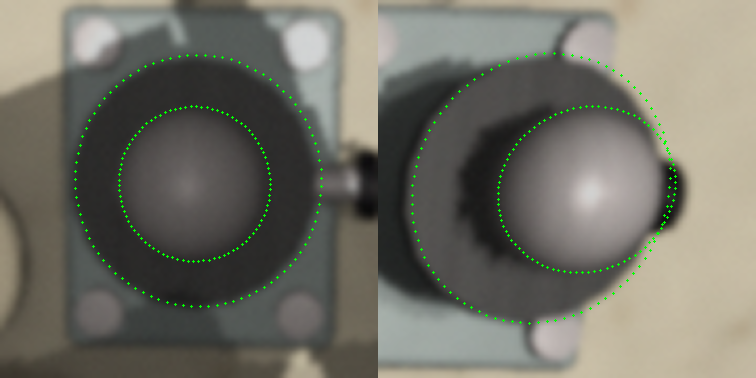

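The fit puts the ball at about (0.5155, 0.128), and its height still has to be felt (z about 0.055–0.065). Grasping now.

Request:
play_rows([
  [3, 0.3, 0, 0, 0, 0, 8],
  [6.15, 0.55, 0, 0, 0, 0, 8],
  [6.15, 0.55, -3, 0, 0, 0, 8],
  [6.15, 0.55, -6, 0, 0, 0, 8],
  [6.15, 0.55, -9, 0, 0, 0, 8],
  [6.15, 0.55, -12, 0, 0, 0, 8],
  [6.15, 0.55, -13.5, 0, 0, 0, 8],
  [6.15, 0.55, -14.25, 0, 0, 0, 8],
])

```text
time: 6.9
ee_pos: [0.5551, 0.2733, 0.0056]
ee_rot: [3.141, 0.001, -0.356]
wrist_force: [-1.0, -0.9, -0.2]
grip_width: 0.859
grasp_force: 0.0
```

Request:
play_rows([
  [0, 0, 0, 0, 0, 0, 5.5],
  [0, 0, 0, 0, 0, 0, 4.7],
  [0, 0, 0, 0, 0, 0, 4.2],
  [0, 0, 0, 0, 0, 0, 4],
  [0, 0, 0, 0, 0, 0, 4],
  [0, 0, 0, 0, 0, 0, 4],
  [0, 0, 0, 0, 0, 0, 4],
  [0, 0, 0, 0, 0, 0, 4],
], force=40)

```text
time: 7.9
ee_pos: [0.5555, 0.2732, 0.0069]
ee_rot: [-3.141, -0.001, -0.356]
wrist_force: [-1.9, -1.3, 6.0]
grip_width: 0.512
grasp_force: 40.0
```

Request:
play_rows([
  [0, 0, 1.5, 0, 0, 0, 4],
  [0, 0, 4, 0, 0, 0, 4],
  [0, 0, 7, 0, 0, 0, 4],
  [0, 0, 10, 0, 0, 0, 4],
  [0, 0, 12, 0, 0, 0, 4],
  [-1.3, -4.8, 12, 0, 0, 0, 4],
  [-2.6, -9.6, 12, 0, 0, 0, 4],
  [-4, -14.5, 12, 0, 0, 0, 4],
])

```text
time: 8.9
ee_pos: [0.5141, 0.1272, 0.1262]
ee_rot: [3.141, 0.001, -0.355]
wrist_force: [0.3, -1.1, -4.1]
grip_width: 0.512
grasp_force: 40.0
```

Request:
play_rows([
  [0, 0, 0, 0, 0, 0, 4],
  [0, 0, 0, 0, 0, 0, 4],
  [0, 0, -1, 0, 0, 0, 4],
  [0, 0, -1.5, 0, 0, 0, 4],
  [0, 0, -1.5, 0, 0, 0, 4],
  [0, 0, -1.5, 0, 0, 0, 4],
  [0, 0, -1.5, 0, 0, 0, 4],
  [0, 0, -1.5, 0, 0, 0, 4],
])

```text
time: 9.9
ee_pos: [0.5153, 0.1283, 0.1114]
ee_rot: [-3.141, -0.0, -0.356]
wrist_force: [0.5, 0.0, -4.7]
grip_width: 0.51
grasp_force: 40.0
```

```bash
python3 - <<'E'
from h import *
s=readout.get_state();print(s["ee_pos"],s["ee_rot"],s["wrist_force"],s["ft_torque"])
a=get_image("scene");b=get_image("wrist")
f=lambda i,k:cv2.resize(i,None,fx=k,fy=k,interpolation=cv2.INTER_CUBIC)[:,:,::-1]
A=f(a[165:275,235:385],2.6);B=f(b[50:260,210:430],1.8)
m=max(A.shape[0],B.shape[0]);p=lambda i:cv2.copyMakeBorder(i,0,m-i.shape[0],0,0,0)
cv2.imwrite("pics/held.png",np.hstack([p(A),p(B)]))
E
```

```text
[0.51530592 0.12826752 0.11135256] [-3.14140285e+00 -3.84635509e-04 -3.56086125e-01] [ 4.90252234e-01  2.25657124e-03 -4.67673401e+00] [-0.00303394  0.00049068  0.00774216]
```

View pics/held.png

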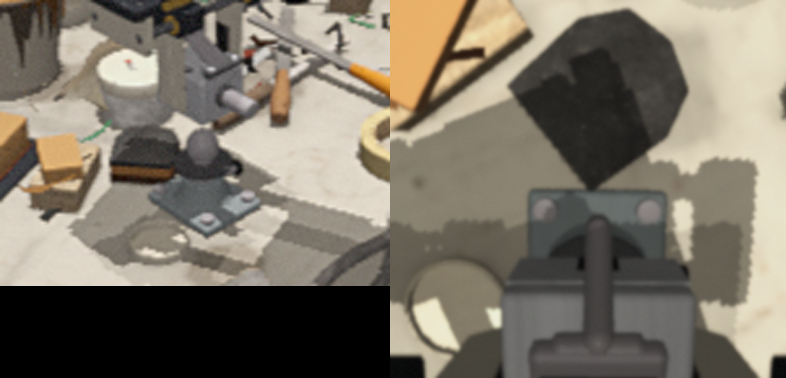

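The coupler is held level over the mount at 4.7 N weight. Descending by feel.

Request:
play_rows([
  [0, 0, -0.4, 0, 0, 0, 4],
  [0, 0, -0.7, 0, 0, 0, 4],
  [0, 0, -0.95, 0, 0, 0, 4],
  [0, 0, -1.1, 0, 0, 0, 4],
  [0, 0, -1.25, 0, 0, 0, 4],
  [0, 0, -1.4, 0, 0, 0, 4],
  [0, 0, -1.5, 0, 0, 0, 4],
  [0, 0, -1.6, 0, 0, 0, 4],
])

```text
time: 11.0
ee_pos: [0.5152, 0.1283, 0.0951]
ee_rot: [3.142, -0.0, -0.356]
wrist_force: [0.6, 0.4, -4.6]
grip_width: 0.515
grasp_force: 40.0
```

Request:
play_rows([
  [0, 0, -0.1, 0, 0, 0, 4],
  [0, 0, -0.2, 0, 0, 0, 4],
  [0, 0, -0.3, 0, 0, 0, 4],
  [0, 0, -0.4, 0, 0, 0, 4],
  [0, 0, -0.5, 0, 0, 0, 4],
  [0, 0, -0.6, 0, 0, 0, 4],
  [0, 0, -0.7, 0, 0, 0, 4],
  [0, 0, -0.8, 0, 0, 0, 4],
])

```text
time: 12.0
ee_pos: [0.5151, 0.1283, 0.0871]
ee_rot: [3.142, 0.0, -0.356]
wrist_force: [0.2, 0.2, -4.1]
grip_width: 0.513
grasp_force: 40.0
```

Request:
play_rows([
  [0, 0, -0.1, 0, 0, 0, 4],
  [0, 0, -0.2, 0, 0, 0, 4],
  [0, 0, -0.3, 0, 0, 0, 4],
  [0, 0, -0.4, 0, 0, 0, 4],
  [0, 0, -0.5, 0, 0, 0, 4],
  [0, 0, -0.6, 0, 0, 0, 4],
  [0, 0, -0.6, 0, 0, 0, 4],
  [0, 0, -0.6, 0, 0, 0, 4],
])

```text
time: 13.0
ee_pos: [0.5152, 0.1282, 0.0812]
ee_rot: [-3.142, -0.0, -0.356]
wrist_force: [0.6, 0.6, -4.2]
grip_width: 0.512
grasp_force: 40.0
```

Request:
play_rows([
  [0, 0, -0.1, 0, 0, 0, 4],
  [0, 0, -0.2, 0, 0, 0, 4],
  [0, 0, -0.3, 0, 0, 0, 4],
  [0, 0, -0.4, 0, 0, 0, 4],
  [0, 0, -0.5, 0, 0, 0, 4],
  [0, 0, -0.5, 0, 0, 0, 4],
  [0, 0, -0.5, 0, 0, 0, 4],
  [0, 0, -0.5, 0, 0, 0, 4],
])

```text
time: 14.0
ee_pos: [0.5152, 0.1283, 0.0762]
ee_rot: [-3.142, -0.0, -0.356]
wrist_force: [1.3, -0.4, -5.1]
grip_width: 0.518
grasp_force: 40.0
```

Request:
play_rows([
  [0, 0, -0.1, 0, 0, 0, 4],
  [0, 0, -0.2, 0, 0, 0, 4],
  [0, 0, -0.3, 0, 0, 0, 4],
  [0, 0, -0.4, 0, 0, 0, 4],
  [0, 0, -0.5, 0, 0, 0, 4],
  [0, 0, -0.5, 0, 0, 0, 4],
  [0, 0, -0.5, 0, 0, 0, 4],
  [0, 0, -0.5, 0, 0, 0, 4],
])

```text
time: 15.0
ee_pos: [0.5152, 0.1283, 0.0712]
ee_rot: [-3.142, -0.0, -0.356]
wrist_force: [-1.2, 0.3, -3.9]
grip_width: 0.511
grasp_force: 40.0
```

Request:
play_rows([
  [0, 0, -0.1, 0, 0, 0, 4],
  [0, 0, -0.2, 0, 0, 0, 4],
  [0, 0, -0.3, 0, 0, 0, 4],
  [0, 0, -0.4, 0, 0, 0, 4],
  [0, 0, -0.4, 0, 0, 0, 4],
  [0, 0, -0.4, 0, 0, 0, 4],
  [0, 0, -0.4, 0, 0, 0, 4],
  [0, 0, -0.4, 0, 0, 0, 4],
])

```text
time: 16.0
ee_pos: [0.5152, 0.1283, 0.0672]
ee_rot: [-3.142, -0.0, -0.356]
wrist_force: [-0.4, -1.0, -4.1]
grip_width: 0.513
grasp_force: 40.0
```

Request:
play_rows([
  [0, 0, -0.1, 0, 0, 0, 4],
  [0, 0, -0.2, 0, 0, 0, 4],
  [0, 0, -0.3, 0, 0, 0, 4],
  [0, 0, -0.4, 0, 0, 0, 4],
  [0, 0, -0.4, 0, 0, 0, 4],
  [0, 0, -0.4, 0, 0, 0, 4],
  [0, 0, -0.4, 0, 0, 0, 4],
  [0, 0, -0.4, 0, 0, 0, 4],
])

```text
time: 17.0
ee_pos: [0.5152, 0.1282, 0.0632]
ee_rot: [-3.142, -0.0, -0.356]
wrist_force: [0.9, -0.1, -4.9]
grip_width: 0.516
grasp_force: 40.0
```

Request:
play_rows([
  [0, 0, -0.1, 0, 0, 0, 4],
  [0, 0, -0.2, 0, 0, 0, 4],
  [0, 0, -0.3, 0, 0, 0, 4],
  [0, 0, -0.3, 0, 0, 0, 4],
  [0, 0, -0.3, 0, 0, 0, 4],
  [0, 0, -0.3, 0, 0, 0, 4],
  [0, 0, -0.3, 0, 0, 0, 4],
  [0, 0, -0.3, 0, 0, 0, 4],
])

```text
time: 18.0
ee_pos: [0.5153, 0.1283, 0.0614]
ee_rot: [-3.141, -0.001, -0.356]
wrist_force: [-3.1, 0.0, 6.8]
grip_width: 0.515
grasp_force: 40.0
```

Contact, 11 N upward at TCP z=0.0614. Rim contact would need a ball below its range, so this is the plunger (ball z about 0.063). Pushing on gently.

Request:
play_rows([
  [0, 0, -0.05, 0, 0, 0, 4],
  [0, 0, -0.1, 0, 0, 0, 4],
  [0, 0, -0.15, 0, 0, 0, 4],
  [0, 0, -0.2, 0, 0, 0, 4],
  [0, 0, -0.2, 0, 0, 0, 4],
  [0, 0, -0.2, 0, 0, 0, 4],
  [0, 0, -0.2, 0, 0, 0, 4],
  [0, 0, -0.2, 0, 0, 0, 4],
])

```text
time: 19.0
ee_pos: [0.5154, 0.1283, 0.0597]
ee_rot: [-3.141, -0.001, -0.356]
wrist_force: [-5.2, -0.0, 10.0]
grip_width: 0.515
grasp_force: 40.0
```

Request:
play_rows([
  [0, 0, -0.05, 0, 0, 0, 4],
  [0, 0, -0.1, 0, 0, 0, 4],
  [0, 0, -0.15, 0, 0, 0, 4],
  [0, 0, -0.15, 0, 0, 0, 4],
  [0, 0, -0.15, 0, 0, 0, 4],
  [0, 0, -0.15, 0, 0, 0, 4],
  [0, 0, -0.15, 0, 0, 0, 4],
  [0, 0, -0.15, 0, 0, 0, 4],
])

```text
time: 20.0
ee_pos: [0.5153, 0.1283, 0.0582]
ee_rot: [-3.141, -0.001, -0.356]
wrist_force: [-4.5, -0.5, 9.8]
grip_width: 0.512
grasp_force: 40.0
```

Request:
play_rows([
  [-0.03, 0, -0.05, 0, 0, 0, 4],
  [-0.05, 0, -0.1, 0, 0, 0, 4],
  [-0.05, 0, -0.15, 0, 0, 0, 4],
  [-0.05, 0, -0.15, 0, 0, 0, 4],
  [-0.05, 0, -0.15, 0, 0, 0, 4],
  [-0.05, 0, -0.15, 0, 0, 0, 4],
  [-0.05, 0, -0.15, 0, 0, 0, 4],
  [-0.05, 0, -0.15, 0, 0, 0, 4],
])

```text
time: 21.0
ee_pos: [0.5154, 0.1283, 0.0569]
ee_rot: [-3.141, -0.002, -0.356]
wrist_force: [-3.9, -1.3, 9.4]
grip_width: 0.513
grasp_force: 40.0
```

Request:
play_rows([
  [0, 0, -0.03, 0, 0, 0, 4],
  [0, 0, -0.06, 0, 0, 0, 4],
  [0, 0, -0.09, 0, 0, 0, 4],
  [0, 0, -0.09, 0, 0, 0, 4],
  [0, 0, -0.09, 0, 0, 0, 4],
  [0, 0, -0.09, 0, 0, 0, 4],
  [0, 0, -0.09, 0, 0, 0, 4],
  [0, 0, -0.09, 0, 0, 0, 4],
])

```text
time: 22.0
ee_pos: [0.5154, 0.1283, 0.056]
ee_rot: [-3.141, -0.002, -0.356]
wrist_force: [-3.7, 0.0, 9.1]
grip_width: 0.513
grasp_force: 40.0
```

Request:
play_rows([
  [0, 0, -0.03, 0, 0, 0, 4],
  [0, 0, -0.06, 0, 0, 0, 4],
  [0, 0, -0.06, 0, 0, 0, 4],
  [0, 0, -0.06, 0, 0, 0, 4],
  [0, 0, -0.06, 0, 0, 0, 4],
  [0, 0, -0.06, 0, 0, 0, 4],
  [0, 0, -0.06, 0, 0, 0, 4],
  [0, 0, -0.06, 0, 0, 0, 4],
])

```text
time: 23.0
ee_pos: [0.5154, 0.1283, 0.0557]
ee_rot: [-3.141, -0.002, -0.356]
wrist_force: [-4.6, -0.5, 11.9]
grip_width: 0.515
grasp_force: 40.0
```

Request:
play_rows([
  [0, 0, -0.02, 0, 0, 0, 4],
  [0, 0, -0.04, 0, 0, 0, 4],
  [0, 0, -0.04, 0, 0, 0, 4],
  [0, 0, -0.04, 0, 0, 0, 4],
  [0, 0, -0.04, 0, 0, 0, 4],
  [0, 0, -0.04, 0, 0, 0, 4],
  [0, 0, -0.04, 0, 0, 0, 4],
  [0, 0, -0.04, 0, 0, 0, 4],
])

```text
time: 24.0
ee_pos: [0.5154, 0.1283, 0.0557]
ee_rot: [-3.141, -0.002, -0.356]
wrist_force: [-5.1, -0.5, 15.3]
grip_width: 0.514
grasp_force: 40.0
```

It stopped hard at z=0.0557 with 20 N total, exactly 6 mm after plunger contact. I'll give it a touch more, unload, then release.

Request:
play_rows([
  [0, 0, -0.03, 0, 0, 0, 4],
  [0, 0, -0.03, 0, 0, 0, 4],
  [0, 0, 0.08, 0, 0, 0, 4],
  [0, 0, 0.12, 0, 0, 0, 4],
  [0, 0, 0.12, 0, 0, 0, 6],
  [0, 0, 0.12, 0, 0, 0, 7],
  [0, 0, 0.12, 0, 0, 0, 7.5],
  [0, 0, 0.12, 0, 0, 0, 7.5],
])

```text
time: 25.0
ee_pos: [0.5146, 0.1282, 0.0543]
ee_rot: [3.142, 0.0, -0.356]
wrist_force: [0.2, -0.1, 0.3]
grip_width: 0.801
grasp_force: 0.0
```

Request:
play_rows([
  [0, 0, 1, 0, 0, 0, 7.5],
  [0, 0, 3, 0, 0, 0, 7.5],
  [0, 0, 6, 0, 0, 0, 7.5],
  [0, 0, 9, 0, 0, 0, 5],
  [-2, 0.7, 11, 0, 0, 0, 2.5],
  [-4, 1.5, 11, 0, 0, 0, 0],
  [-4, 1.5, 11, 0, 0, 0, 0],
  [-4, 1.5, 11, 0, 0, 0, 0],
])

```text
time: 26.0
ee_pos: [0.4754, 0.1431, 0.1648]
ee_rot: [-3.141, -0.001, -0.356]
wrist_force: [0.1, -0.1, 0.1]
grip_width: 0.32
grasp_force: 0.0
```

```bash
python3 - <<'E'
from h import *
s=readout.get_state();print(s["time"],s["ee_pos"],s["ee_rot"],s["wrist_force"],s["grip_width"])
b=get_image("wrist");a=get_image("scene")
for d in landmark_of("wrist","lever_pad")[:1]: print(d,onz("wrist",d["location"],.0485+.071))
for d in landmark_of("wrist","coupler_grip")[:1]: print(d,onz("wrist",d["location"],.0485+.025))
f=lambda i,k:cv2.resize(i,None,fx=k,fy=k,interpolation=cv2.INTER_CUBIC)[:,:,::-1]
A=f(a[180:270,255:365],3.2);B=f(b[0:230,210:440],1.8)
m=max(A.shape[0],B.shape[0]);p=lambda i:cv2.copyMakeBorder(i,0,m-i.shape[0],0,0,0)
cv2.imwrite("pics/seat.png",np.hstack([p(A),p(B)]))
E
```

```text
26.0 [0.47535787 0.1430861  0.16478326] [-3.14135838e+00 -1.02948453e-03 -3.55925029e-01] [ 0.07615031 -0.07904987  0.09446386] 0.3197078475302031
{'location': [0.5072, 0.3448], 'confidence': 0.61} [0.52928091 0.12330837 0.1195    ]
{'location': [0.5111, 0.3848], 'confidence': 0.87} [0.51462531 0.12660493 0.0735    ]
```

View pics/seat.png

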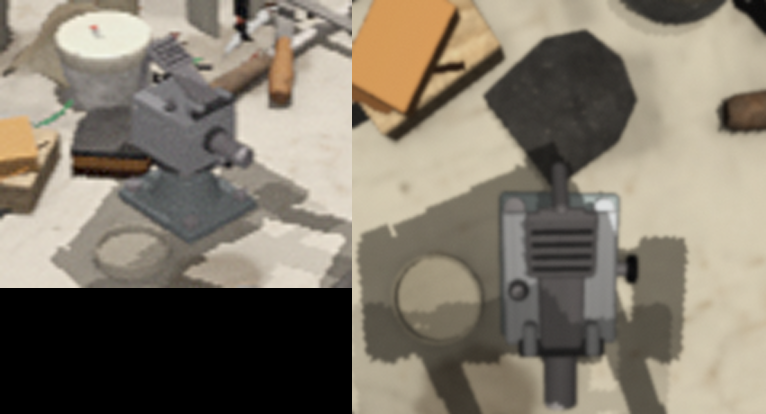

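Seated: the scene view shows the block level on the mount, and the wrist view shows the pad at (560,250) in the crop and the risen pin at (517,290). I'll check the pin height later. Now I'm moving over the pad with closed fingers.

Request:
play_rows([
  [2, -0.7, 0, 0, 0, 0, 0],
  [4, -1.5, 0, 0, 0, 0, 0],
  [5.75, -2.15, 0, 0, 0, 0, 0],
  [5.75, -2.15, -1, 0, 0, 0, 0],
  [5.75, -2.15, -2, 0, 0, 0, 0],
  [5.75, -2.15, -2.8, 0, 0, 0, 0],
  [5.75, -2.15, -3.2, 0, 0, 0, 0],
  [5.75, -2.15, -3.4, 0, 0, 0, 0],
])

```text
time: 27.2
ee_pos: [0.5319, 0.1219, 0.1302]
ee_rot: [3.142, 0.0, -0.356]
wrist_force: [0.8, -0.0, 0.1]
grip_width: 0.005
grasp_force: 0.0
```

Request:
play_rows([
  [0, 0, -0.15, 0, 0, 0, 0],
  [0, 0, -0.3, 0, 0, 0, 0],
  [0, 0, -0.45, 0, 0, 0, 0],
  [0, 0, -0.6, 0, 0, 0, 0],
  [0, 0, -0.7, 0, 0, 0, 0],
  [0, 0, -0.8, 0, 0, 0, 0],
  [0, 0, -0.9, 0, 0, 0, 0],
  [0, 0, -1, 0, 0, 0, 0],
])

```text
time: 28.2
ee_pos: [0.5351, 0.1215, 0.1225]
ee_rot: [-3.14, -0.006, -0.356]
wrist_force: [3.7, -1.6, 8.7]
grip_width: 0.006
grasp_force: 4.3
```

Request:
play_rows([
  [0, 0, -0.1, 0, 0, 0, 0],
  [0, 0, -0.2, 0, 0, 0, 0],
  [0, 0, -0.3, 0, 0, 0, 0],
  [0, 0, -0.4, 0, 0, 0, 0],
  [0, 0, -0.5, 0, 0, 0, 0],
  [0, 0, -0.5, 0, 0, 0, 0],
  [0, 0, -0.5, 0, 0, 0, 0],
  [0, 0, -0.5, 0, 0, 0, 0],
])

```text
time: 29.2
ee_pos: [0.5366, 0.1211, 0.1182]
ee_rot: [-3.139, -0.01, -0.356]
wrist_force: [6.1, -2.7, 9.3]
grip_width: 0.009
grasp_force: 4.3
```

Request:
play_rows([
  [0, 0, -0.1, 0, 0, 0, 0],
  [0, 0, -0.2, 0, 0, 0, 0],
  [0, 0, -0.3, 0, 0, 0, 0],
  [0, 0, -0.4, 0, 0, 0, 0],
  [0, 0, -0.5, 0, 0, 0, 0],
  [0, 0, -0.6, 0, 0, 0, 0],
  [0, 0, -0.6, 0, 0, 0, 0],
  [0, 0, -0.6, 0, 0, 0, 0],
])

```text
time: 30.2
ee_pos: [0.5351, 0.1214, 0.1114]
ee_rot: [-3.14, -0.006, -0.356]
wrist_force: [4.8, -0.6, 7.0]
grip_width: 0.006
grasp_force: 3.2
```

Request:
play_rows([
  [0, 0, -0.1, 0, 0, 0, 0],
  [0, 0, -0.2, 0, 0, 0, 0],
  [0, 0, -0.3, 0, 0, 0, 0],
  [0, 0, -0.4, 0, 0, 0, 0],
  [0, 0, -0.5, 0, 0, 0, 0],
  [0, 0, -0.6, 0, 0, 0, 0],
  [0, 0, -0.7, 0, 0, 0, 0],
  [0, 0, -0.7, 0, 0, 0, 0],
])

```text
time: 31.2
ee_pos: [0.5356, 0.1213, 0.1045]
ee_rot: [-3.139, -0.007, -0.356]
wrist_force: [5.2, -1.2, 8.0]
grip_width: 0.003
grasp_force: 3.4
```

Request:
play_rows([
  [0, 0, -0.1, 0, 0, 0, 0],
  [0, 0, -0.2, 0, 0, 0, 0],
  [0, 0, -0.3, 0, 0, 0, 0],
  [0, 0, -0.35, 0, 0, 0, 0],
  [0, 0, -0.35, 0, 0, 0, 0],
  [0, 0, -0.35, 0, 0, 0, 0],
  [0, 0, -0.35, 0, 0, 0, 0],
  [0, 0, -0.35, 0, 0, 0, 0],
])

```text
time: 32.2
ee_pos: [0.536, 0.1212, 0.1011]
ee_rot: [-3.139, -0.008, -0.356]
wrist_force: [6.2, -2.8, 7.7]
grip_width: 0.005
grasp_force: 3.4
```

Request:
play_rows([
  [0, 0, -0.05, 0, 0, 0, 0],
  [0, 0, -0.1, 0, 0, 0, 0],
  [0, 0, -0.15, 0, 0, 0, 0],
  [0, 0, -0.15, 0, 0, 0, 0],
  [0, 0, -0.15, 0, 0, 0, 0],
  [0, 0, -0.15, 0, 0, 0, 0],
  [0, 0, -0.15, 0, 0, 0, 0],
  [0, 0, -0.15, 0, 0, 0, 0],
])

```text
time: 33.2
ee_pos: [0.5361, 0.1212, 0.0999]
ee_rot: [-3.139, -0.008, -0.356]
wrist_force: [5.2, -2.5, 7.3]
grip_width: 0.003
grasp_force: 4.2
```

Request:
play_rows([
  [0, 0, -0.05, 0, 0, 0, 0],
  [0, 0, -0.1, 0, 0, 0, 0],
  [0, 0, -0.1, 0, 0, 0, 0],
  [0, 0, -0.1, 0, 0, 0, 0],
  [0, 0, -0.1, 0, 0, 0, 0],
  [0, 0, -0.1, 0, 0, 0, 0],
  [0, 0, -0.1, 0, 0, 0, 0],
  [0, 0, -0.1, 0, 0, 0, 0],
])

```text
time: 34.2
ee_pos: [0.5362, 0.1212, 0.099]
ee_rot: [-3.139, -0.009, -0.356]
wrist_force: [5.5, -2.1, 9.3]
grip_width: 0.006
grasp_force: 4.4
```

Request:
play_rows([
  [0, 0, -0.03, 0, 0, 0, 0],
  [0, 0, -0.06, 0, 0, 0, 0],
  [0, 0, -0.08, 0, 0, 0, 0],
  [0, 0, -0.08, 0, 0, 0, 0],
  [0, 0, -0.08, 0, 0, 0, 0],
  [0, 0, -0.08, 0, 0, 0, 0],
  [0, 0, -0.08, 0, 0, 0, 0],
  [0, 0, -0.08, 0, 0, 0, 0],
])

```text
time: 35.2
ee_pos: [0.5363, 0.1212, 0.0985]
ee_rot: [-3.139, -0.009, -0.356]
wrist_force: [4.4, -1.7, 11.0]
grip_width: 0.005
grasp_force: 5.5
```

Request:
play_rows([
  [0, 0, -0.04, 0, 0, 0, 0],
  [0, 0, -0.06, 0, 0, 0, 0],
  [0, 0, -0.06, 0, 0, 0, 0],
  [0, 0, -0.06, 0, 0, 0, 0],
  [0, 0, -0.06, 0, 0, 0, 0],
  [0, 0, -0.06, 0, 0, 0, 0],
  [0, 0, -0.06, 0, 0, 0, 0],
  [0, 0, -0.06, 0, 0, 0, 0],
])

```text
time: 36.2
ee_pos: [0.5364, 0.1213, 0.0984]
ee_rot: [-3.139, -0.009, -0.356]
wrist_force: [3.2, -2.4, 15.0]
grip_width: 0.007
grasp_force: 7.1
```

At the stop: z=0.0984 against 0.0988 predicted, with the force rising. Retreating, then a look.

Request:
play_rows([
  [0, 0, 0.5, 0, 0, 0, 0],
  [0, 0, 2, 0, 0, 0, 0],
  [0, 0, 5, 0, 0, 0, 0],
  [-3, 3, 7, 0, 0, 0, 0],
  [-6, 7, 7, 0, 0, 0, 0],
  [-8, 11, 7, 0, 0, 0, 0],
  [-8, 12, 7, 0, 0, 0, 0],
  [-8, 12, 7, 0, 0, 0, 0],
])

```text
time: 37.2
ee_pos: [0.4522, 0.242, 0.1652]
ee_rot: [3.141, -0.0, -0.354]
wrist_force: [0.2, -0.1, 0.4]
grip_width: 0.005
grasp_force: 0.0
```

```bash
python3 - <<'E'
from h import *
s=readout.get_state();print(s["time"],s["ee_pos"],s["wrist_force"])
b=get_image("wrist");a=get_image("scene")
C=np.array([.5155,.128,.075]);u,v=map(int,proj("wrist",C));print(u,v)
f=lambda i,k:cv2.resize(i,None,fx=k,fy=k,interpolation=cv2.INTER_CUBIC)[:,:,::-1]
y0=max(0,v-60);x0=min(u-60,520)
A=f(a[180:265,265:365],3.9);B=f(b[y0:y0+120,x0:x0+120],3.3)
m=max(A.shape[0],B.shape[0]);p=lambda i:cv2.copyMakeBorder(i,0,m-i.shape[0],0,0,0)
cv2.imwrite("pics/lock.png",np.hstack([p(A),p(B)]))
E
```

```text
37.2 [0.45224715 0.24202587 0.16521372] [ 0.16496636 -0.08067398  0.38056254]
434 81
```

View pics/lock.png

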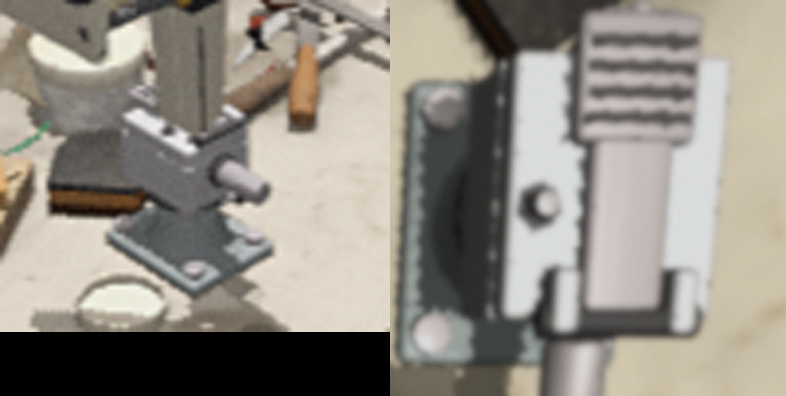

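```bash
python3 - <<'E'
from h import *
u=np.array([.9373,-.3486,0]);w=np.array([.3486,.9373,0]);C=np.array([.515,.128,.0488]);z=np.array([0,0,1])
for n,a,h in(("pad down",.02,.05),("pad up",.013,.071)): print(n,proj("wrist",C+u*a+z*h))
for h in (.041,.043,.049): print("pin",h,[ (proj("wrist",C+u*a+w*.018+z*h)).round(1) for a in(0,)])
# corners
for a,b in((.028,.024),(-.028,.024),(.028,-.024)):print(a,b,proj("wrist",C+u*a+w*b+z*.041).round(1))
E
```

```text
pad down [448.11297485  47.91449664]
pad up [459.823294    52.28995384]
pin 0.041 [array([416.8,  79.7])]
pin 0.043 [array([417.6,  79.4])]
pin 0.049 [array([420. ,  78.2])]
0.028 0.024 [410.6  38.1]
-0.028 0.024 [406.5 119.4]
0.028 -0.024 [477.3  39.6]
```

The pad at (449,45) matches the lever-down prediction of (448,48). The block's corners match a level pose, and the pin stands fully proud. Handing in.

```bash
python3 -c "
from cell import workorder
print(workorder.job_done())"
```

```text
the job is handed in; nothing more can be done
None
```

The coupler is seated level on the ball with its pin up and its lever locked down; I handed the job in at about 37 s of the 67 s allowed, and no other object was touched on purpose, though I made no final check of their positions.

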